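# Empty the tumble tester's sample box

## Robot

A 6-joint arm with a two-finger parallel gripper is mounted at the origin on the work surface. World frame = base frame: x ahead of the robot, y to its left, z up, the work surface at z = 0. Lengths are in m, angles in rad, forces in N, time in s.
With the tool pointing down it reaches from about 0.35 to 0.85 m from the base axis. Payload 8.1 kg.
Tool frame: the origin (TCP) lies midway between the tips of the shut fingers; the grasp point (between the pads) lies 19 mm behind it (robot.tcp_to_grasp is the distance from the TCP to the grasp point, in m); x points along the fingers, y is the direction in which the jaws open and shut, and the axes are right-handed (so a half turn about x gives the same grasp; the last joint's range is limited). The gripper opens to 93 mm and grips with 3 to 60 N. Pads are 15 mm wide; open, the fingers measure 128 mm over their backs; the gripper's body (75 mm by 188 mm) begins 65 mm behind the grasp point.
Start: joints at [-1.396, 0.13, 1.488, -0, 1.523, -0.085], TCP at [0.154, -0.58, 0.219] pointing down, gripper open.
Joint ranges: [-2.96, 2.96], [-0.89, 2.26], [0.02, 2.5], [-1.34, 4.48], [0, 2.73], [-2.66, 2.66]. Speed limits (rad/s): [2.39, 2.39, 2.79, 3.14, 3.14, 3.14].

## Interface

Orientations are given as a rotation vector (axis times angle).
In Python, from plant import robot gives the robot as it stands.
- The arm moves only by the tool play_rows, never from a script. Its argument "plan" is a list of rows, each an object with "slide": the shift along the world's x, y, z as a fraction of full scale, a list of three; "roll": the turn about the world's z as a fraction of full scale; "fingers": the gripper command: -1 is shut, 1 is fully open, values between are in proportion. A call has 1 to 20 rows; each row shifts and turns the commanded pose from where the row before left it; what a row does not reach is not made up. Full scale, the value 1, is 30 mm for a shift and 8 degrees for a turn. A row lasts 1/8 s, in which the tool goes at most 62.5 mm and 10.7 degrees, less where a joint would pass 70% of its speed; a pose out of reach is approached as far as the arm can. A call with a number of a shift or a turn outside -1 to 1 is refused whole. A call with a gripper value outside its range is refused whole. The fingers move at their own pace and stop on an object; "squeeze" is the grip in N (left out, the last holds). Time passes only in rows, so rows that do not move let the fingers close. It gives the time, the measured TCP pose, the force and the opening at its end, in the units of the state.
- robot.read_state(): the state, without advancing time (a new reading comes with each control period).
- robot.read_camera(name): name is "side" or "top" or "wrist"; returns the picture (480x640x3 uint8, red, green, blue); there is no depth.
- robot.get_calibration(name): a dict with "fx", "fy", "cx", "cy" (pixels), "R" (3x3) and "t" (3): a world point X has camera coordinates R X + t; the wrist camera has in their place "T_tool_cam" (4x4, takes a point from camera to tool coordinates, whose origin is the TCP and whose axes are the tool frame's). Camera axes: x right, y down, z forward; pixel columns grow to the right and rows downward; lengths in m; the calibration is good to about 2 mm. The wrist camera is an equidistant fisheye: a pixel r from the principal point sees the ray r / f radians off the axis. A picture is of the moment at which its call begins: read the wrist's pose just before it. get_calibration takes no time and is no camera call.
- robot.close_job(): hands the job in, once; it reports no verdict.
Trained networks look in the newest picture that a camera, given by its name, has taken for a name from the list of things; names that differ only in an ending like _2 or _b are one class to them, and where a whole thing is asked for, a point or a joint stands for the part that bears it (a point fixed in the world has none). Each returns a list of dicts, best first, with "p" (0 to 1); they miss things now and then, are a little off and sometimes report something else, mostly with a low value. They report only what shows in the picture. A call takes as long as a camera call.
- robot.boxes_of(camera, target): "extent" ([centre column, centre row, width, height] in pixels, round what is visible of it).
- robot.regions_of(camera, target): "region" (480x640 bool, what is visible of it) and "extent" ([centre column, centre row, width, height] in pixels, round what is visible of it).
- robot.mark_of(camera, target): "point" ([column, row] in pixels: a listed point, or the origin of a listed thing).
The state is a dict: "t": time; "q": joint angles; "dq": joint speeds; "joint_torque": joint torques, N m; "tool_pos": TCP position; "orientation": TCP orientation; "force": force on the tool from outside, world axes, zero at the start; "wrist_torque": the same for the moment, N m; "opening": finger opening in m.
Only numpy, scipy, OpenCV 4.12 (cv2) and the standard library are available. Lean on these libraries where they do the work, as an engineer would, in place of code of your own. Each camera call takes 0.05 s, during which the arm holds its last target.

## Task

The tumbling run is over. Swing the clear lid of the sample box right back, past its sprung catch until it rests on its stop, without forcing it; only then tip the box over by its handle so that every blue test plug drops into the catch pan under it. Bring the empty box back upright with the lid still held open, let go, and leave the pan and everything else on the bench where it was.

Things in the scene. Friction and masses are not known exactly. Their poses are not given: they have to be found in the camera images.
- tumbler: bench tumble tester, fixed to the table: grey base plate 270 x 405 mm, 12 mm high, with a cream motor housing (x -110 to 110, y 90 to 285, z to 227 mm, red stop button on top to 251 mm). Origin on the table under the middle of the sample box; z up, y along the shaft towards the housing. Seen from the origin the box tips over towards +x and its lid opens over the -x side. It stays level; yaw varies by up to 0.3 rad.
- sample_box (a joint): tilt of the sample box about its shaft (rad): 0 upright (stop), grows as its top tips towards the tester's +x, stop at 2.45. Shaft friction (0.22 N m) holds it wherever it is left. The plugs slide out beyond about 2.0, best at the stop. The box is an aluminium tub 96 (x) x 128 (y) x 72 mm, walls 4 mm; upright, its rim is 34 mm above and its underside 38 mm below the shaft axis.
- shaft (a point): point on the box's shaft axis, midway along the box, 127 mm above the table; its axes turn with the box (those of the tester when upright, y along the shaft)
- lid (a joint): lid angle from the box (rad): 0 shut, 1.57 straight up, stop at 2.60. At 2.17 its tooth meets a sprung catch, where a lid let go beyond 1.65 comes to lean; below 1.5 it falls shut. Passing the crest at 2.36 takes 0.36 N m (5 N at 75 mm from the hinge); the lid then snaps to 2.5 or more and stays there with the box upside down. Short of the crest it flops shut when the box is tipped.
- lid_hinge (a point): middle of the lid's hinge line (parallel to the shaft), 50 mm to -x and 36 mm above the shaft in the upright box; axes of the lid: x from the hinge to the lid's free edge, y along the hinge, z out of its upper (outer) face
- lid_handle (a point): middle of the orange bar on the lid's outer face: 10 mm thick, 72 mm long along y, 90 mm from the hinge (x), 36 mm out (lid's z), 28 mm free between bar and lid, 8 mm posts at the ends. Axes of the lid. Lid shut: 199 mm above the table. Fingers held straight down around the bar lose their room beside the lid beyond about 2.0 rad: finish from the inner face, or with tilted fingers.
- lid_inside (a point): point on the inner (lower) face of the clear lid, 75 mm from the hinge, mid-width; axes of the lid. The lid is 4 mm thick and 124 mm wide along y; its inner face runs in the plane of the hinge line and ends 110 mm from it.
- tip_handle (a point): middle of the black tipping handle on the free (-y) end of the box: a 13 mm round grip, parallel to the shaft, 66 mm long, free of the box by 25 mm at its inner end, 75 mm from the shaft axis and 122 mm to -y of the box's middle. With the box upright it leans 70 degrees from vertical towards -x (70 mm to -x, 26 mm above the shaft); it goes over the top towards +x as the box tips. Axes of the box.
- pan: loose steel catch pan, 200 (x) x 165 (y) x 34 mm, 3 mm walls, standing on the base plate under the box and towards +x. Origin under its centre, axes along its sides.
- plug0_c (a point): blue moulded test plug, 24 x 20 x 15 mm, loose in the box at the start; its centre
- plug1_c (a point): blue moulded test plug, 24 x 20 x 15 mm, loose in the box at the start; its centre
- plug2_c (a point): blue moulded test plug, 24 x 20 x 15 mm, loose in the box at the start; its centre
- plug3_c (a point): blue moulded test plug, 24 x 20 x 15 mm, loose in the box at the start; its centre
- plug4_c (a point): blue moulded test plug, 24 x 20 x 15 mm, loose in the box at the start; its centre
- jar: lidded glass jar, 60 mm across, 75 mm high, beside the tester (bystander, leave alone); origin under its middle
- brush: 200 mm bench brush lying beyond the tester (bystander, leave alone); origin under its middle
- strips: fanned stack of white corrugated test strips, 190 x 46 x 24 mm (bystander, leave alone); origin under its middle
- pen: blue pen, 150 mm long, 9 mm high (bystander, leave alone); origin under its middle
- caliper: vernier caliper lying flat, 230 mm long, 10 mm high (bystander, leave alone); origin under its middle
- mouse: black computer mouse, 62 x 105 x 34 mm (bystander, leave alone); origin under its middle

How it is judged:
On the way, in this order (a step that is already met when the one before it is completed fails the run):
1. the lid is swung back past its catch while the box stands upright (value of joint lid above 2.45 rad and value of joint sample_box below 0.25 rad), for 0.3 s.
2. with the lid still past its catch, all five plugs have been tipped into the pan (value of joint lid above 2.45 rad and x of plug0_c in the frame of pan between -0.1 and 0.1 m and y of plug0_c in the frame of pan between -0.083 and 0.083 m and z of plug0_c in the frame of pan between 0 and 0.045 m and x of plug1_c in the frame of pan between -0.1 and 0.1 m and y of plug1_c in the frame of pan between -0.083 and 0.083 m and z of plug1_c in the frame of pan between 0 and 0.045 m and x of plug2_c in the frame of pan between -0.1 and 0.1 m and y of plug2_c in the frame of pan between -0.083 and 0.083 m and z of plug2_c in the frame of pan between 0 and 0.045 m and x of plug3_c in the frame of pan between -0.1 and 0.1 m and y of plug3_c in the frame of pan between -0.083 and 0.083 m and z of plug3_c in the frame of pan between 0 and 0.045 m and x of plug4_c in the frame of pan between -0.1 and 0.1 m and y of plug4_c in the frame of pan between -0.083 and 0.083 m and z of plug4_c in the frame of pan between 0 and 0.045 m), for 0.3 s.
At the end, for the whole second after the job is handed in: All five blue plugs lie at rest inside the catch pan, the box is upright (within 0.25 rad of its stop) and still, the lid is past its catch (over 2.45 rad), the pan stands flat within 30 mm of its place and the bystanders within 30 mm of theirs (all of step 2 and value of joint sample_box below 0.25 rad and velocity of joint sample_box between -0.05 and 0.05 rad/s and linear speed of each of plug0, plug1, plug2, plug3, plug4 below 0.03 m/s and distance of each of pan, jar, brush, strips, pen, caliper, mouse from where it was at the start of the episode below 0.03 m and angle between pan's own z axis and vertical below 0.1 rad); the robot touches nothing.
It fails at once if the box is tipped (over 0.6 rad) while the lid is not past its catch (value of joint sample_box above 0.6 rad and value of joint lid below 2.36 rad).
It fails at once if the lid is forced: the robot presses on its panel with more than 40 N (gripping its bar does not count) (contact force between any of the arm, the fingers and lid_c0 above 40 N).
It fails at once if a bystander is knocked away by more than 30 mm (distance of any of jar, brush, strips, pen, caliper, mouse from where it was at the start of the episode above 0.03 m).
It also fails if it takes over 64 s, if anything falls off the work surface, if the arm or the gripper's body presses on something with over 40 N, if the wrist force passes 120 N, or if a joint passes its speed limit or range.

## Working session

There is one attempt and no reset: what is moved stays moved. The work goes in short steps, Python scripts to look and compute and a tool call to move; the robot and the scene stay as the last step left them, time stands still between calls to the robot, and variables do not carry over. Pictures are saved under pics/ and viewed, and the job is handed in when it is done.

Besides the shell and the picture viewer there is one more tool, called after "Request:" as name(argument=value, ...) on one line, values as JSON. play_rows: Moves the arm, as the interface text tells. Its arguments: {"type":"object","properties":{"plan":{"type":"array","items":{"type":"object","properties":{"slide":{"type":"array","items":{"type":"number","minimum":-1,"maximum":1}},"roll":{"type":"number","minimum":-1,"maximum":1},"fingers":{"type":"number"}}}},"squeeze":{"type":"number"}},"required":["plan"]}

```bash
ls; mkdir -p pics
cat > look.py <<'E'
import cv2,sys
from plant import robot
def snap(cam,name):
    im=robot.read_camera(cam); cv2.imwrite(f'pics/{name}.png',im[:,:,::-1]); return im
E
python3 - <<'E'
from look import *
import numpy as np
for c in ['side','top','wrist']:
    snap(c,c+'0')
    k=robot.get_calibration(c); print(c,k)
    for t in ['tumbler','shaft','lid_hinge','lid_handle','lid_inside','tip_handle','pan']:
        r=robot.mark_of(c,t); print(c,t,[(np.round(x['point']),round(x['p'],2)) for x in r[:2]])
print(robot.read_state())
E
```

```text
pics
side {'fx': 584.9636433443735, 'fy': 584.9636433443735, 'cx': 311.06912552291124, 'cy': 239.78214166975508, 'R': array([[-0.89570023, -0.44446007, -0.01327928],
       [-0.26434455,  0.55626023, -0.78784295],
       [ 0.35755147, -0.70216081, -0.61573302]]), 't': array([0.54945874, 0.27194993, 1.27046565])}
side tumbler []
side shaft [(array([316., 269.]), 0.95)]
side lid_hinge [(array([338., 257.]), 0.92)]
side lid_handle [(array([297., 240.]), 0.71)]
side lid_inside [(array([306., 252.]), 0.81)]
side tip_handle [(array([326., 246.]), 0.69), (array([338., 258.]), 0.63)]
side pan [(array([275., 445.]), 0.22)]
top {'fx': 511.19083504953267, 'fy': 511.19083504953267, 'cx': 323.8455726644124, 'cy': 245.80410474277983, 'R': array([[ 0.01890442, -0.99981596, -0.00326481],
       [-0.99613447, -0.01855445, -0.08585949],
       [ 0.08578311,  0.00487531, -0.99630191]]), 't': array([3.21698244e-04, 6.47234654e-01, 1.52155047e+00])}
top tumbler []
top shaft []
top lid_hinge [(array([310., 285.]), 0.91)]
top lid_handle [(array([298., 255.]), 0.86)]
top lid_inside []
top tip_handle [(array
[... 595 characters left out ...]
 []
wrist lid_inside []
wrist tip_handle []
wrist pan []
{'t': 1.2, 'q': array([-1.39638151e+00,  1.30417192e-01,  1.48817211e+00, -1.67912935e-05,
        1.52303644e+00, -8.54348561e-02]), 'dq': array([ 0.00014676, -0.00128367,  0.00079809,  0.00133117,  0.00018728,
       -0.00186043]), 'joint_torque': array([-1.78234819e-03, -5.59761679e+01, -4.92059469e+01,  7.66365090e-02,
        2.27266259e-02, -1.01835911e-05]), 'tool_pos': array([ 0.15415663, -0.57985971,  0.21864028]), 'orientation': array([ 2.08282354,  0.27218082, -2.08286182]), 'force': array([-0.57143748, -0.83999895, -0.36706572]), 'wrist_torque': array([ 0.02312684,  0.00771547, -0.04311925]), 'opening': 0.09296062409194719}
```

View pics/side0.png

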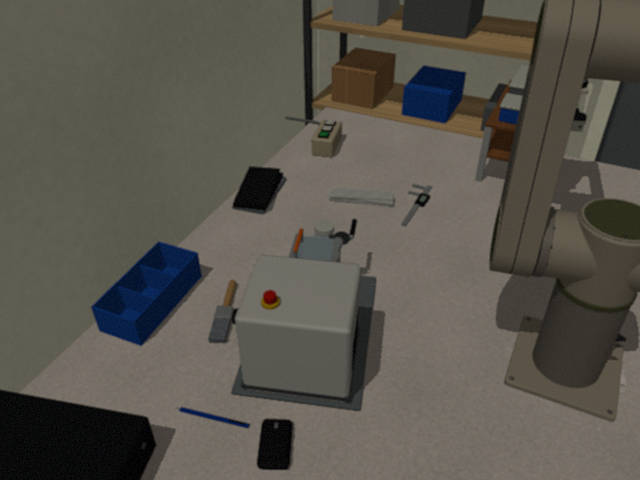

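View pics/top0.png

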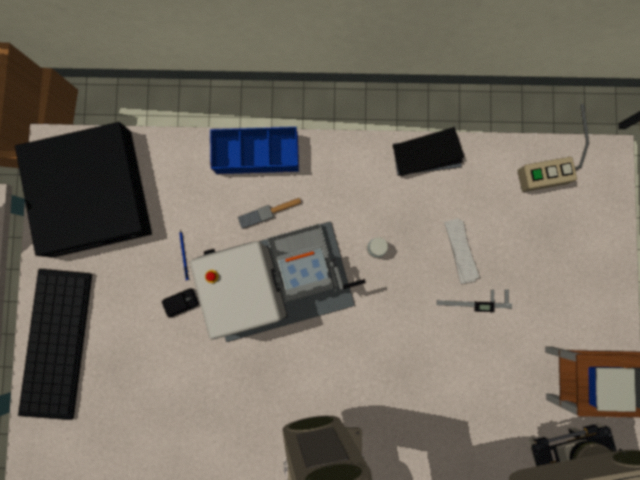

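Run:
```python
import cv2
a=cv2.imread('pics/top0.png')[190:360,150:410]
cv2.imwrite('pics/topc.png',cv2.resize(a,None,fx=3,fy=3,interpolation=cv2.INTER_CUBIC))
a=cv2.imread('pics/side0.png')[200:420,200:400]
cv2.imwrite('pics/sidec.png',cv2.resize(a,None,fx=2.7,fy=2.7,interpolation=cv2.INTER_CUBIC))
```

```text
(no output)
```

View pics/topc.png

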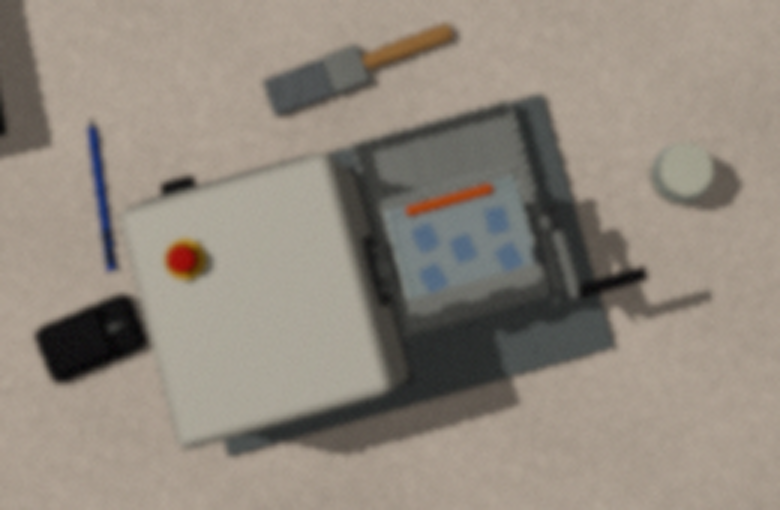

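View pics/sidec.png

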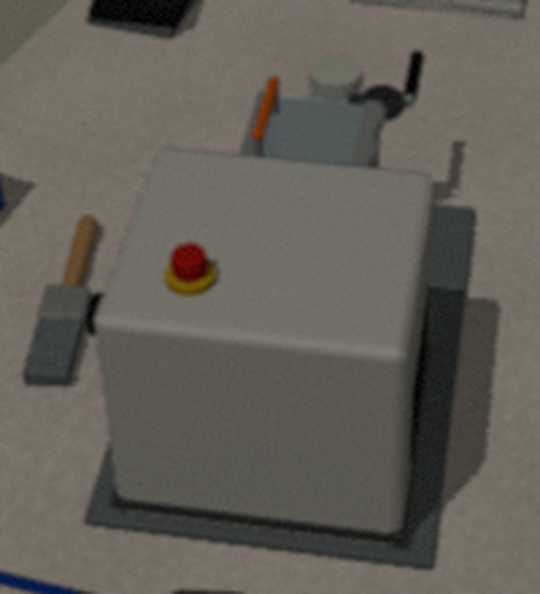

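```bash
cat > geo.py <<'E'
import numpy as np
from plant import robot
def proj(cam,X):
    k=robot.get_calibration(cam); c=k['R']@np.asarray(X).T+k['t'][:,None]
    return np.stack([k['fx']*c[0]/c[2]+k['cx'],k['fy']*c[1]/c[2]+k['cy']],1)
def T(p,X):
    x,y,a=p; X=np.atleast_2d(X); c,s=np.cos(a),np.sin(a)
    return np.stack([x+c*X[:,0]-s*X[:,1],y+s*X[:,0]+c*X[:,1],X[:,2]],1)
E
python3 - <<'E'
from geo import *
from scipy.optimize import least_squares
top=[((110,285,227),(192.7,259.3)),((110,90,227),(259.3,241.7)),((-110,90,227),(279.3,318.3)),((-110,285,227),(211.7,337.7)),((40,0,199),(300,256.5)),((-70,-122,153),(355,284.3))]
s=1/2.7
side=[((-50,0,163),(338,257)),((0,0,127),(316,269)),((40,0,199),(200+266*s,200+108*s)),((-70,-122,153),(200+415*s,200+75*s))]
X1=np.array([a for a,b in top])/1e3;u1=np.array([b for a,b in top])
X2=np.array([a for a,b in side])/1e3;u2=np.array([b for a,b in side])
f=lambda p:np.r_[(proj('top',T(p,X1))-u1).ravel(),0.7*(proj('side',T(p,X2))-u2).ravel()]
r=least_squares(f,[0.55,0.05,0.2],loss='soft_l1')
print(r.x);print(f(r.x).reshape(-1,2).round(1))
p=r.x
for n,x in dict(shaft=(0,0,.127),hinge=(-.05,0,.163),bar=(.04,0,.199),tip=(-.07,-.122,.153)).items(): print(n,T(p,x))
E
```

```text
[0.56476458 0.06414936 0.28727825]
[[-4.6 -0.7]
 [ 0.3 -2.7]
 [ 1.8  1.7]
 [-3.   2.3]
 [-0.1 -0.3]
 [-1.3 -0.4]
 [ 0.4 -1.3]
 [ 0.6 -2.8]
 [ 0.4 -0.9]
 [-0.1 -0.2]]
shaft [[0.56476458 0.06414936 0.127     ]]
hinge [[0.51681365 0.04998221 0.163     ]]
bar [[0.60312533 0.07548308 0.199     ]]
tip [[ 0.53220114 -0.07268492  0.153     ]]
```

Run:
```python
from geo import *
from scipy.spatial.transform import Rotation as R
s=robot.read_state()
M=R.from_rotvec(s['orientation']).as_matrix(); print(M.round(3))
# candidate: yaw turn needed so jaw axis (tool y) along +-tester x (0.287)
a=np.arctan2(M[1,1],M[0,1]); print('jaw deg',np.degrees(a),'turn',np.degrees(.287-a), 'q6',s['q'][5])
p=[.5648,.0641,.287]
for th in [0,.3,.6,.9,1.2,1.5,1.7,1.8]:
    print(th,T(p,((-50+90*np.cos(th)-36*np.sin(th))/1e3,0,.163+(90*np.sin(th)+36*np.cos(th))/1e3)).round(4))
```

```text
[[-0.     0.257 -0.966]
 [ 0.    -0.966 -0.257]
 [-1.    -0.     0.   ]]
jaw deg -75.11166437691574 turn 91.55555309717036 q6 -0.08543485612299523
0 [[0.6032 0.0754 0.199 ]]
0.3 [[0.5891 0.0713 0.224 ]]
0.6 [[0.5686 0.0652 0.2435]]
0.9 [[0.5435 0.0578 0.2559]]
1.2 [[0.5159 0.0497 0.2599]]
1.5 [[0.4885 0.0416 0.2553]]
1.7 [[0.4715 0.0366 0.2476]]
1.8 [[0.4636 0.0342 0.2425]]
```

Request:
play_rows(plan=[{"slide":[0.3,0.5,0.9],"roll":0.47,"fingers":-0.14},{"slide":[0.6,0.91,0.9],"roll":0.47,"fingers":-0.14},{"slide":[0.6,0.91,0.8],"roll":0.47,"fingers":-0.14},{"slide":[0.6,0.91,0.4],"roll":0.47,"fingers":-0.14},{"slide":[0.6,0.91,0],"roll":0.47,"fingers":-0.14},{"slide":[0.6,0.91,0],"roll":0.47,"fingers":-0.14},{"slide":[0.6,0.91,0],"roll":0.47,"fingers":-0.14},{"slide":[0.6,0.91,0],"roll":0.47,"fingers":-0.14},{"slide":[0.6,0.91,0],"roll":0.47,"fingers":-0.14},{"slide":[0.6,0.91,0],"roll":0.47,"fingers":-0.14},{"slide":[0.6,0.91,0],"roll":0.47,"fingers":-0.14},{"slide":[0.6,0.91,0],"roll":0.47,"fingers":-0.14},{"slide":[0.6,0.91,0],"roll":0.47,"fingers":-0.14},{"slide":[0.6,0.91,0],"roll":0.47,"fingers":-0.14},{"slide":[0.6,0.91,0],"roll":0.47,"fingers":-0.14},{"slide":[0.6,0.91,0],"roll":0.47,"fingers":-0.14},{"slide":[0.6,0.91,0],"roll":0.47,"fingers":-0.14},{"slide":[0.6,0.91,0],"roll":0.47,"fingers":-0.14},{"slide":[0.6,0.91,0],"roll":0.47,"fingers":-0.14},{"slide":[0.6,0.91,0],"roll":0.47,"fingers":-0.14}], squeeze=10)

```text
t: 3.7
tool_pos: [0.5057, -0.0452, 0.3088]
orientation: [1.207, 1.211, -1.206]
force: [0.5, -0.9, -0.1]
opening: 0.0398
```

```bash
cat >> geo.py <<'E'
from scipy.spatial.transform import Rotation as Rot
def st():
    s=robot.read_state(); M=Rot.from_rotvec(s['orientation']).as_matrix()
    print('t',round(s['t'],2),'pos',s['tool_pos'].round(4),'jaw',np.degrees(np.arctan2(M[1,1],M[0,1])).round(2),'F',s['force'].round(1),'op',round(s['opening'],4)); return s,M
def wray(s,M,uv):
    k=robot.get_calibration('wrist'); d=np.array([(uv[0]-k['cx']),(uv[1]-k['cy'])])/k['fx']; r=np.hypot(*d)
    c=np.array([np.sin(r)*d[0]/r,np.sin(r)*d[1]/r,np.cos(r)]); Tc=k['T_tool_cam']
    return s['tool_pos']+M@Tc[:3,3], M@Tc[:3,:3]@c
def wz(s,M,uv,z):
    o,d=wray(s,M,uv); return o+d*(z-o[2])/d[2]
def wproj(s,M,X):
    k=robot.get_calibration('wrist'); Tc=k['T_tool_cam']; c=Tc[:3,:3].T@(M.T@(np.asarray(X)-s['tool_pos'])-Tc[:3,3])
    r=np.arctan2(np.hypot(c[0],c[1]),c[2]); h=np.hypot(c[0],c[1]); return k['cx']+k['fx']*r*c[0]/h,k['cy']+k['fx']*r*c[1]/h
E
python3 - <<'E'
from geo import *; from look import snap
s,M=st(); snap('wrist','w1'); 
for t,z in [('lid_handle',.199),('tip_handle',.153),('lid_hinge',.163)]:
    for r in robot.mark_of('wrist',t)[:2]: print(t,np.round(r['point']),round(r['p'],2),wz(s,M,r['point'],z).round(4))
E
```

```text
t 3.7 pos [ 0.5057 -0.0452  0.3088] jaw 0.22 F [ 0.5 -0.9 -0.1] op 0.0398
lid_handle [448.  81.] 0.58 [0.6034 0.0795 0.199 ]
tip_handle [349. 248.] 0.71 [ 0.534  -0.0686  0.153 ]
lid_hinge [335. 111.] 0.81 [0.5195 0.0536 0.163 ]
```

View pics/w1.png

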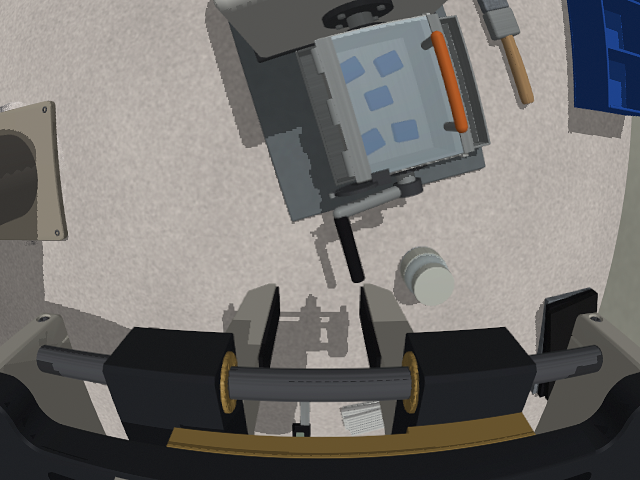

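Request:
play_rows(plan=[{"slide":[0.65,0.82,0],"roll":0.405,"fingers":-0.14},{"slide":[0.65,0.82,0],"roll":0.405,"fingers":-0.14},{"slide":[0.65,0.82,0],"roll":0.405,"fingers":-0.14},{"slide":[0.65,0.82,0],"roll":0.405,"fingers":-0.14},{"slide":[0.66,0.82,0],"roll":0.405,"fingers":-0.14},{"slide":[0,0,-0.6],"fingers":-0.14},{"slide":[0,0,-0.8],"fingers":-0.14},{"slide":[0,0,-0.8],"fingers":-0.14},{"slide":[0,0,-0.7],"fingers":-0.14},{"slide":[0,0,-0.6],"fingers":-0.14},{"slide":[0,0,-0.5],"fingers":-0.14},{"slide":[0,0,0],"fingers":-0.14}])

```text
$.plan[5]: bad value
```

Run:
```python
from geo import *; from look import snap
s,M=st(); snap('wrist','w2'); 
for t,z in [('lid_handle',.199)]:
    for r in robot.mark_of('wrist',t)[:2]: print(t,np.round(r['point']),round(r['p'],2),wz(s,M,r['point'],z).round(4))
```

```text
t 3.9 pos [ 0.5051 -0.046   0.3085] jaw 0.11 F [-0.  -0.2  0.5] op 0.0398
lid_handle [451.  78.] 0.78 [0.6053 0.0806 0.199 ]
```

View pics/w2.png

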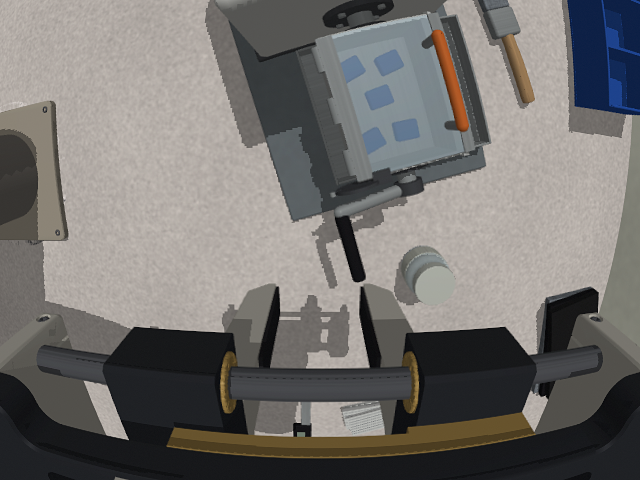

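Refused because "roll" was missing (nothing moved); every row needs every field.

Request:
play_rows(plan=[{"slide":[0.66,0.83,0],"roll":0.405,"fingers":-0.14},{"slide":[0.66,0.83,0],"roll":0.405,"fingers":-0.14},{"slide":[0.66,0.83,0],"roll":0.405,"fingers":-0.14},{"slide":[0.66,0.83,0],"roll":0.405,"fingers":-0.14},{"slide":[0.66,0.83,0],"roll":0.405,"fingers":-0.14},{"slide":[0,0,-0.6],"roll":0,"fingers":-0.14},{"slide":[0,0,-0.8],"roll":0,"fingers":-0.14},{"slide":[0,0,-0.8],"roll":0,"fingers":-0.14},{"slide":[0,0,-0.7],"roll":0,"fingers":-0.14},{"slide":[0,0,0],"roll":0,"fingers":-0.14}])

```text
t: 5.25
tool_pos: [0.6024, 0.0773, 0.219]
orientation: [0.996, 1.333, -1.001]
force: [-0.1, -0.3, -0.6]
opening: 0.04
```

Run:
```python
from geo import *; from look import snap
s,M=st(); snap('wrist','w3'); 
for t,z in [('lid_handle',.199)]:
    for r in robot.mark_of('wrist',t)[:2]: print(t,np.round(r['point']),round(r['p'],2),wz(s,M,r['point'],z).round(4))
```

```text
t 5.25 pos [0.6024 0.0773 0.219 ] jaw 16.2 F [-0.1 -0.3 -0.6] op 0.04
lid_handle [320. 281.] 0.71 [0.603  0.0803 0.199 ]
lid_handle [307. 378.] 0.25 [0.6143 0.0137 0.199 ]
```

View pics/w3.png

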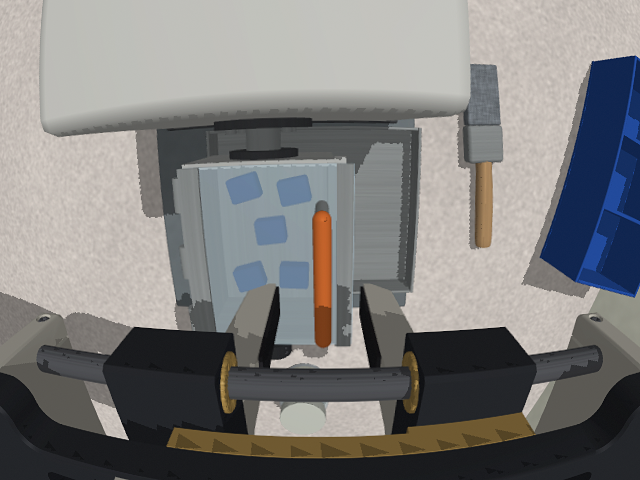

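Request:
play_rows(plan=[{"slide":[0.02,0.03,-0.5],"roll":0,"fingers":-0.14},{"slide":[0.02,0.03,-0.57],"roll":0,"fingers":-0.14},{"slide":[0,0,0],"roll":0,"fingers":-0.7},{"slide":[0,0,0],"roll":0,"fingers":-0.7},{"slide":[0,0,0],"roll":0,"fingers":-0.7}])

```text
t: 5.98
tool_pos: [0.6057, 0.0802, 0.1902]
orientation: [0.998, 1.33, -0.997]
force: [0.2, 0.3, -0.3]
opening: 0.016
```

Run:
```python
from geo import *
st()
def b(t): return np.array([90*np.cos(t)-36*np.sin(t),90*np.sin(t)+36*np.cos(t)])
ts=np.arange(0,1.81,.15)
for a,c in zip(ts,ts[1:]):
    d=(b(c)-b(a))/30; print(round(c,2),np.round([d[0]*.959,d[0]*.283,d[1]],2))
```

```text
t 5.97 pos [0.6057 0.0802 0.1902] jaw 16.29 F [ 0.2  0.3 -0.3] op 0.016
0.15 [-0.2  -0.06  0.43]
0.3 [-0.26 -0.08  0.4 ]
0.45 [-0.32 -0.09  0.35]
0.6 [-0.37 -0.11  0.3 ]
0.75 [-0.4  -0.12  0.24]
0.9 [-0.43 -0.13  0.17]
1.05 [-0.45 -0.13  0.1 ]
1.2 [-0.46 -0.14  0.03]
1.35 [-0.46 -0.14 -0.04]
1.5 [-0.45 -0.13 -0.11]
1.65 [-0.43 -0.13 -0.18]
1.8 [-0.4  -0.12 -0.25]
```

Request:
play_rows(plan=[{"slide":[0,0,-0.15],"roll":0,"fingers":-1},{"slide":[0,0,0],"roll":0,"fingers":-1},{"slide":[0,0,0],"roll":0,"fingers":-1},{"slide":[-0.2,-0.06,0.43],"roll":0,"fingers":-1},{"slide":[-0.26,-0.08,0.4],"roll":0,"fingers":-1},{"slide":[-0.32,-0.09,0.35],"roll":0,"fingers":-1},{"slide":[0,0,0],"roll":0,"fingers":-1}], squeeze=8)

```text
t: 6.85
tool_pos: [0.5827, 0.0731, 0.2226]
orientation: [0.999, 1.327, -0.995]
force: [6.2, 0.3, 5.0]
opening: 0.0096
```

Run:
```python
from geo import *; from look import snap
s,M=st(); snap('wrist','w4');
```

```text
t 6.85 pos [0.5827 0.0731 0.2226] jaw 16.27 F [6.2 0.3 5. ] op 0.0096
```

View pics/w4.png

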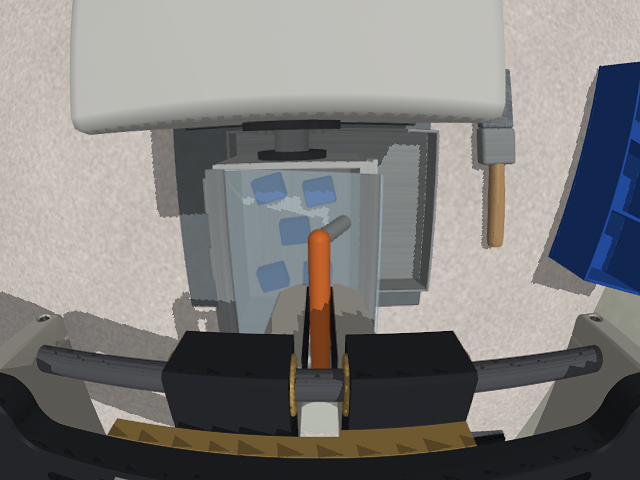

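Request:
play_rows(plan=[{"slide":[-0.37,-0.11,0.3],"roll":0,"fingers":-1},{"slide":[-0.4,-0.12,0.24],"roll":0,"fingers":-1},{"slide":[-0.43,-0.13,0.17],"roll":0,"fingers":-1},{"slide":[-0.45,-0.13,0.1],"roll":0,"fingers":-1},{"slide":[-0.46,-0.14,0.03],"roll":0,"fingers":-1},{"slide":[-0.46,-0.14,-0.04],"roll":0,"fingers":-1},{"slide":[-0.45,-0.13,-0.11],"roll":0,"fingers":-1},{"slide":[-0.43,-0.13,-0.18],"roll":0,"fingers":-1},{"slide":[-0.4,-0.12,-0.25],"roll":0,"fingers":-1},{"slide":[0,0,0],"roll":0,"fingers":-1}])

```text
t: 8.15
tool_pos: [0.4649, 0.0383, 0.2271]
orientation: [0.996, 1.333, -1.0]
force: [-1.6, -2.0, 3.0]
opening: 0.0098
```

Run:
```python
from geo import *; from look import snap
s,M=st(); snap('wrist','w5');
```

```text
t 8.15 pos [0.4649 0.0383 0.2271] jaw 16.25 F [-1.6 -2.   3. ] op 0.0098
```

View pics/w5.png

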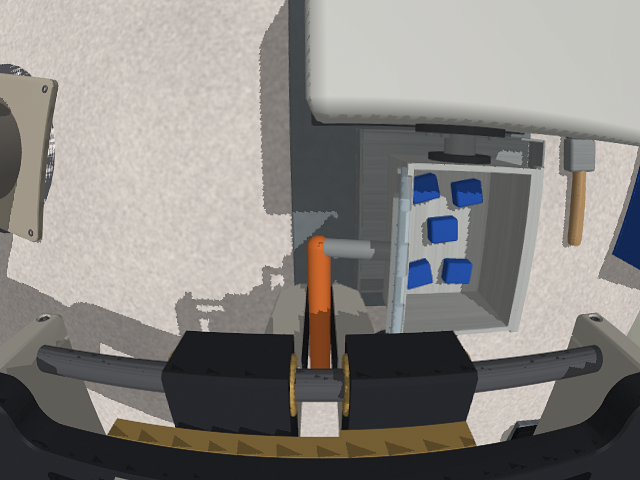

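Request:
play_rows(plan=[{"slide":[0,0,0],"roll":0,"fingers":-0.6},{"slide":[0,0,0],"roll":0,"fingers":-0.6},{"slide":[0,0,0.4],"roll":0,"fingers":-0.6},{"slide":[0,0,0.6],"roll":0,"fingers":-0.6},{"slide":[0,0,0.8],"roll":0,"fingers":-0.6},{"slide":[0,0,0.8],"roll":0,"fingers":-1},{"slide":[0,0,0],"roll":0,"fingers":-1},{"slide":[0,0,0],"roll":0,"fingers":-1}])

```text
t: 9.2
tool_pos: [0.4665, 0.0388, 0.306]
orientation: [0.997, 1.33, -0.997]
force: [0.4, 0.0, 0.0]
opening: 0.0003
```

Run:
```python
from geo import *; from look import snap
s,M=st(); snap('wrist','w6')
for t in ['lid_inside','lid_handle']:
  for r in robot.mark_of('wrist',t)[:2]: print(t,np.round(r['point']),r['p'])
p=[.5648,.066,.287]
for th in [1.8,2.17,2.36,2.5,2.6]:
  for n,(x,z) in dict(lid_inside=(75,0),bar=(90,36),edge=(110,0)).items():
    X=T(p,((-50+x*np.cos(th)-z*np.sin(th))/1e3,0,.163+(x*np.sin(th)+z*np.cos(th))/1e3))[0]
    print(th,n,X.round(4),np.round(wproj(s,M,X)))
```

```text
t 9.2 pos [0.4665 0.0388 0.306 ] jaw 16.29 F [0.4 0.  0. ] op 0.0003
lid_handle [278. 245.] 0.97
lid_handle [543. 156.] 0.66
1.8 lid_inside [0.5005 0.047  0.236 ] [369. 257.]
1.8 bar [0.4636 0.0361 0.2425] [312. 261.]
1.8 edge [0.4929 0.0448 0.2701] [363. 277.]
2.17 lid_inside [0.4763 0.0399 0.2249] [331. 252.]
2.17 bar [0.4397 0.0291 0.217 ] [278. 249.]
2.17 edge [0.4573 0.0343 0.2538] [301. 267.]
2.36 lid_inside [0.4658 0.0368 0.2158] [316. 248.]
2.36 bar [0.4313 0.0266 0.2008] [269. 242.]
2.36 edge [0.442  0.0297 0.2405] [278. 260.]
2.5 lid_inside [0.4592 0.0348 0.2079] [307. 245.]
2.5 bar [0.427  0.0253 0.188 ] [266. 237.]
2.5 edge [0.4323 0.0269 0.2288] [266. 254.]
2.6 lid_inside [0.4552 0.0337 0.2017] [302. 242.]
2.6 bar [0.4251 0.0248 0.1785] [265. 234.]
2.6 edge [0.4264 0.0252 0.2197] [259. 250.]
```

View pics/w6.png

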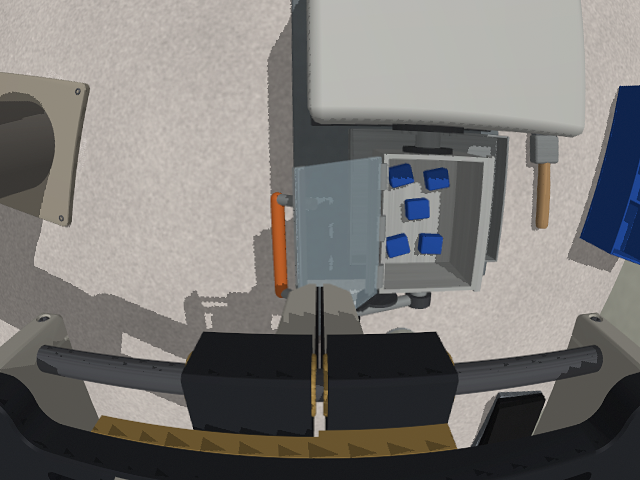

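Request:
play_rows(plan=[{"slide":[0.5,0.15,0],"roll":0,"fingers":-1},{"slide":[0.5,0.15,0],"roll":0,"fingers":-1},{"slide":[0,0,-0.7],"roll":0,"fingers":-1},{"slide":[0,0,-0.8],"roll":0,"fingers":-1},{"slide":[0,0,-0.8],"roll":0,"fingers":-1},{"slide":[0,0,0],"roll":0,"fingers":-1}])

```text
t: 10.1
tool_pos: [0.4946, 0.0478, 0.2343]
orientation: [0.995, 1.335, -1.001]
force: [-0.3, 1.3, 0.9]
opening: 0.0004
```

Run:
```python
from geo import *; from look import snap
s,M=st(); snap('wrist','w7')
```

```text
t 10.1 pos [0.4946 0.0478 0.2343] jaw 16.28 F [-0.3  1.3  0.9] op 0.0004
```

View pics/w7.png

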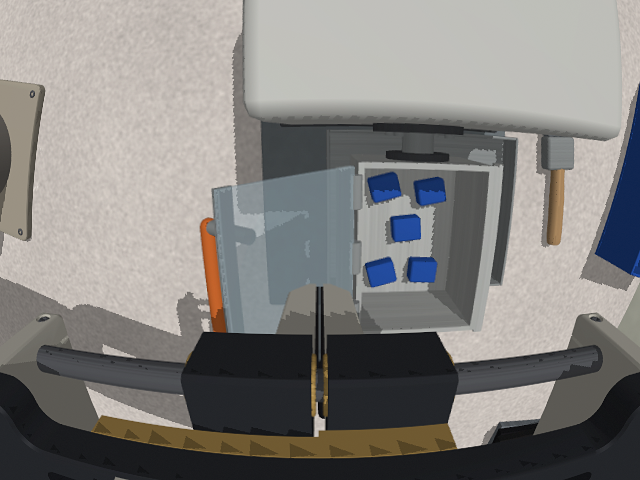

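Request:
play_rows(plan=[{"slide":[-0.13,-0.04,0],"roll":0,"fingers":-1},{"slide":[-0.13,-0.04,0],"roll":0,"fingers":-1},{"slide":[-0.13,-0.04,-0.05],"roll":0,"fingers":-1},{"slide":[-0.1,-0.03,-0.05],"roll":0,"fingers":-1},{"slide":[0,0,0],"roll":0,"fingers":-1}])

```text
t: 10.78
tool_pos: [0.4815, 0.0431, 0.2342]
orientation: [0.997, 1.33, -0.997]
force: [0.6, 0.4, -0.2]
opening: 0.0002
```

Request:
play_rows(plan=[{"slide":[-0.12,-0.035,-0.09],"roll":0,"fingers":-1},{"slide":[-0.12,-0.035,-0.09],"roll":0,"fingers":-1},{"slide":[-0.12,-0.035,-0.09],"roll":0,"fingers":-1}])

```text
t: 11.15
tool_pos: [0.4713, 0.0402, 0.2263]
orientation: [0.998, 1.329, -0.996]
force: [2.5, 1.2, 0.6]
opening: 0.0004
```

Request:
play_rows(plan=[{"slide":[-0.12,-0.035,-0.1],"roll":0,"fingers":-1},{"slide":[-0.12,-0.035,-0.1],"roll":0,"fingers":-1},{"slide":[-0.12,-0.035,-0.1],"roll":0,"fingers":-1}])

```text
t: 11.52
tool_pos: [0.4594, 0.0367, 0.2166]
orientation: [0.997, 1.331, -0.998]
force: [0.0, 0.1, -0.2]
opening: 0.0003
```

Run:
```python
from geo import *; from look import snap
s,M=st(); snap('wrist','w8')
for t in ['lid_handle']:
  for r in robot.mark_of('wrist',t)[:2]: print(t,np.round(r['point']),r['p'])
p=[.5648,.066,.287]
for th in [2.17,2.25,2.36,2.5,2.6]:
    x,z=90,36
    for y in (0,.036):
      X=T(p,((-50+x*np.cos(th)-z*np.sin(th))/1e3,y,.163+(x*np.sin(th)+z*np.cos(th))/1e3))[0]
      print(th,np.round(wproj(s,M,X)))
```

```text
t 11.53 pos [0.4594 0.0367 0.2166] jaw 16.28 F [ 0.   0.1 -0.2] op 0.0003
2.17 [275. 305.]
2.17 [271. 237.]
2.25 [268. 300.]
2.25 [265. 233.]
2.36 [262. 292.]
2.36 [258. 228.]
2.5 [258. 282.]
2.5 [254. 222.]
2.6 [257. 276.]
2.6 [253. 218.]
```

View pics/w8.png

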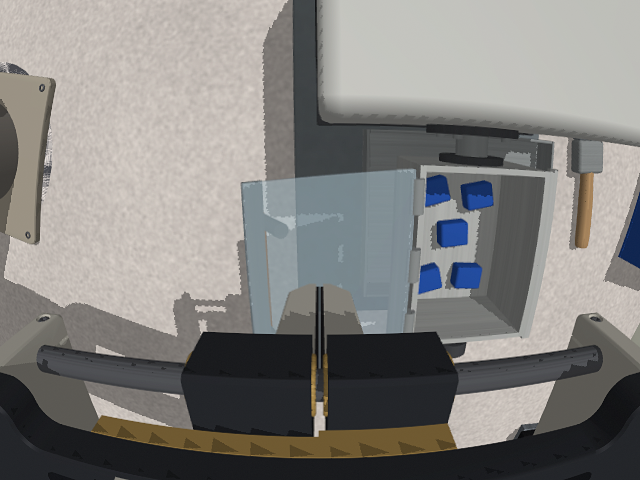

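Request:
play_rows(plan=[{"slide":[0.1,0.03,0.6],"roll":0,"fingers":-1},{"slide":[0,0,0.9],"roll":0,"fingers":-1},{"slide":[0,0,0.9],"roll":0,"fingers":-1},{"slide":[0.5,-0.8,0.4],"roll":0,"fingers":-0.2},{"slide":[0.5,-0.8,0],"roll":0,"fingers":-0.2},{"slide":[0,0,0],"roll":0,"fingers":-0.2}])

```text
t: 12.38
tool_pos: [0.4942, -0.0114, 0.3025]
orientation: [0.999, 1.328, -0.998]
force: [0.3, 0.2, -0.6]
opening: 0.0259
```

Run:
```python
from geo import *; from look import snap
s,M=st(); snap('wrist','w9')
for t,z in [('lid_handle',.18),('tip_handle',.153),('lid_hinge',.163),('lid_inside',.2)]:
  for r in robot.mark_of('wrist',t)[:2]: print(t,np.round(r['point']),r['p'],wz(s,M,r['point'],z))
p=[.5648,.067,.287]
for th in [2.17,2.36,2.5,2.6]:
  for x,y,z in ((90,0,36),(110,62,0),(110,-62,0)):
      X=T(p,((-50+x*np.cos(th)-z*np.sin(th))/1e3,y/1e3,.163+(x*np.sin(th)+z*np.cos(th))/1e3))[0]
      print(th,(x,y,z),np.round(wproj(s,M,X)))
```

```text
t 12.38 pos [ 0.4942 -0.0114  0.3025] jaw 16.18 F [ 0.3  0.2 -0.6] op 0.0259
lid_handle [248. 167.] 0.68 [0.42646085 0.02550059 0.18      ]
lid_hinge [370. 162.] 0.83 [0.52050598 0.05488555 0.163     ]
lid_hinge [415. 160.] 0.22 [0.55639122 0.06839126 0.163     ]
lid_inside [286. 171.] 0.65 [0.4573818  0.03318911 0.2       ]
2.17 (90, 0, 36) [258. 171.]
2.17 (110, 62, 0) [277.  72.]
2.17 (110, -62, 0) [282. 277.]
2.36 (90, 0, 36) [249. 169.]
2.36 (110, 62, 0) [253.  76.]
2.36 (110, -62, 0) [260. 269.]
2.5 (90, 0, 36) [247. 167.]
2.5 (110, 62, 0) [241.  80.]
2.5 (110, -62, 0) [248. 263.]
2.6 (90, 0, 36) [246. 166.]
2.6 (110, 62, 0) [235.  82.]
2.6 (110, -62, 0) [242. 258.]
```

View pics/w9.png

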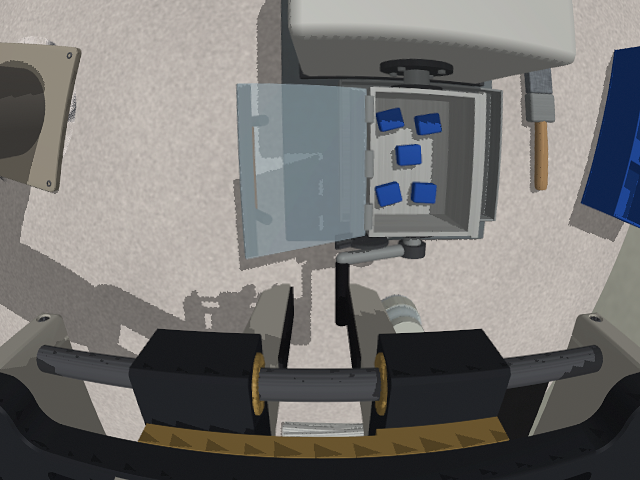

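Run:
```python
from geo import *
s,M=st()
for uv in [(343,262),(342,293),(342,325)]: print(wz(s,M,uv,.153).round(4))
p=[.5648,.067,.287]
for y in (-.089,-.122,-.155): X=T(p,(-.07,y,.153))[0]; print(X.round(4),np.round(wproj(s,M,X)))
b=lambda a:np.array([75*np.sin(a),75*np.cos(a)])
a0=np.radians(-70)
ts=np.linspace(0,2.45,17)
for i in range(16):
    d=(b(a0+ts[i+1])-b(a0+ts[i]))/30; print(round(ts[i+1],2),np.round([d[0]*.959,d[0]*.283,d[1]],2))
```

```text
t 12.62 pos [ 0.493  -0.0095  0.3014] jaw 16.33 F [-0.1 -0.7 -0.6] op 0.0369
[ 0.5246 -0.0364  0.153 ]
[ 0.5331 -0.0664  0.153 ]
[ 0.5437 -0.0996  0.153 ]
[ 0.5229 -0.0382  0.153 ] [341. 263.]
[ 0.5322 -0.0698  0.153 ] [340. 296.]
[ 0.5415 -0.1015  0.153 ] [339. 326.]
0.15 [0.15 0.04 0.35]
0.31 [0.2  0.06 0.32]
0.46 [0.25 0.07 0.28]
0.61 [0.28 0.08 0.24]
0.77 [0.32 0.09 0.19]
0.92 [0.34 0.1  0.14]
1.07 [0.36 0.11 0.09]
1.23 [0.37 0.11 0.03]
1.38 [ 0.37  0.11 -0.03]
1.53 [ 0.36  0.11 -0.09]
1.68 [ 0.34  0.1  -0.14]
1.84 [ 0.31  0.09 -0.2 ]
1.99 [ 0.28  0.08 -0.24]
2.14 [ 0.24  0.07 -0.29]
2.3 [ 0.2   0.06 -0.32]
2.45 [ 0.15  0.04 -0.35]
```

Request:
play_rows(plan=[{"slide":[0.47,-0.67,0],"roll":0,"fingers":-0.2},{"slide":[0.47,-0.67,0],"roll":0,"fingers":-0.2},{"slide":[0.47,-0.67,0],"roll":0,"fingers":-0.2},{"slide":[0,0,-0.6],"roll":0,"fingers":-0.2},{"slide":[0,0,-0.9],"roll":0,"fingers":-0.2},{"slide":[0,0,-0.9],"roll":0,"fingers":-0.2},{"slide":[0,0,-0.9],"roll":0,"fingers":-0.2},{"slide":[0,0,-0.5],"roll":0,"fingers":-0.2},{"slide":[0,0,0],"roll":0,"fingers":-0.2}])

```text
t: 13.75
tool_pos: [0.5342, -0.0696, 0.1856]
orientation: [0.996, 1.333, -0.998]
force: [-0.2, -1.2, 0.3]
opening: 0.0373
```

Run:
```python
from geo import *; from look import snap
s,M=st(); snap('wrist','w10')
for t,z in [('tip_handle',.153)]:
  for r in robot.mark_of('wrist',t)[:2]: print(t,np.round(r['point']),r['p'],wz(s,M,r['point'],z))
```

```text
t 13.75 pos [ 0.5342 -0.0696  0.1856] jaw 16.32 F [-0.2 -1.2  0.3] op 0.0373
tip_handle [319. 278.] 0.94 [ 0.53536897 -0.07032873  0.153     ]
```

View pics/w10.png

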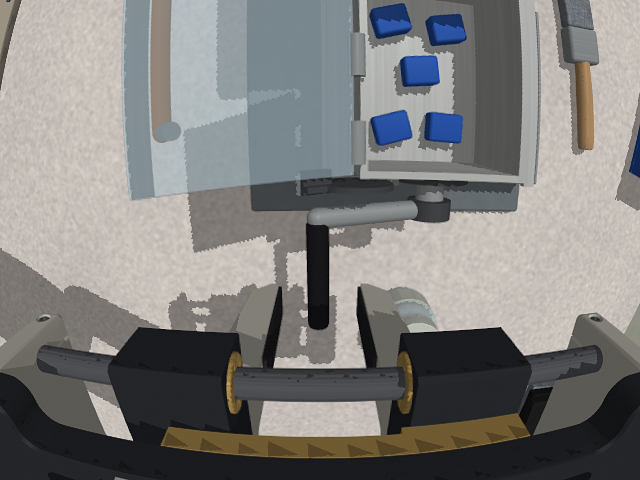

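Request:
play_rows(plan=[{"slide":[0,0,-0.8],"roll":0,"fingers":-0.2},{"slide":[0,0,-0.72],"roll":0,"fingers":-0.2},{"slide":[0,0,0],"roll":0,"fingers":-1},{"slide":[0,0,0],"roll":0,"fingers":-1},{"slide":[0,0,0],"roll":0,"fingers":-1},{"slide":[0.15,0.04,0.35],"roll":0,"fingers":-1},{"slide":[0.2,0.06,0.32],"roll":0,"fingers":-1},{"slide":[0,0,0],"roll":0,"fingers":-1}], squeeze=12)

```text
t: 14.85
tool_pos: [0.5434, -0.0687, 0.1632]
orientation: [0.994, 1.334, -1.003]
force: [-19.7, -3.9, 13.6]
opening: 0.0126
```

Run:
```python
from geo import *; from look import snap
s,M=st(); snap('wrist','w11')
```

```text
t 14.85 pos [ 0.5434 -0.0687  0.1632] jaw 16.25 F [-19.7  -3.9  13.6] op 0.0126
```

View pics/w11.png

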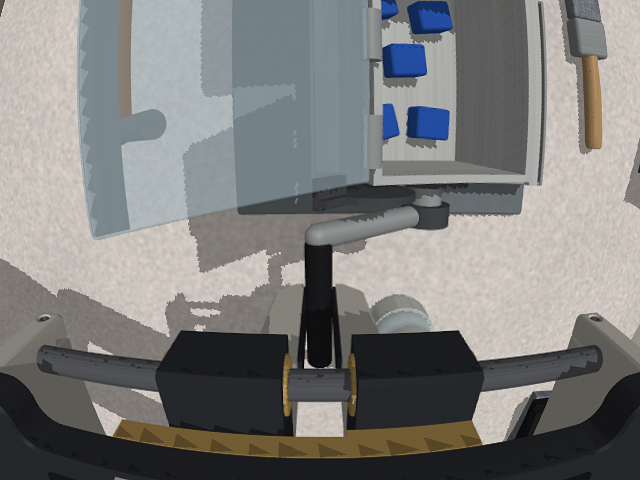

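Request:
play_rows(plan=[{"slide":[-0.08,-0.02,0.06],"roll":0,"fingers":-1},{"slide":[0,0,0],"roll":0,"fingers":-1}])

```text
t: 15.15
tool_pos: [0.5435, -0.0686, 0.164]
orientation: [0.997, 1.33, -0.998]
force: [-1.9, -2.6, -2.9]
opening: 0.0123
```

Request:
play_rows(plan=[{"slide":[0.25,0.07,0.28],"roll":0,"fingers":-1},{"slide":[0.28,0.08,0.24],"roll":0,"fingers":-1},{"slide":[0.0,0.0,0.0],"roll":0,"fingers":-1}])

```text
t: 15.52
tool_pos: [0.5587, -0.0641, 0.1813]
orientation: [0.996, 1.331, -0.999]
force: [-13.9, -2.7, 12.3]
opening: 0.0127
```

Request:
play_rows(plan=[{"slide":[0.28,0.08,0.25],"roll":0,"fingers":-1},{"slide":[0.32,0.1,0.16],"roll":0,"fingers":-1},{"slide":[0,0,0],"roll":0,"fingers":-1}])

```text
t: 15.9
tool_pos: [0.5781, -0.0582, 0.1938]
orientation: [0.997, 1.329, -0.997]
force: [-6.1, -1.1, 9.8]
opening: 0.0127
```

Run:
```python
from geo import *; from look import snap
s,M=st(); snap('wrist','w12')
```

```text
t 15.9 pos [ 0.5781 -0.0582  0.1938] jaw 16.3 F [-6.1 -1.1  9.8] op 0.0127
```

View pics/w12.png

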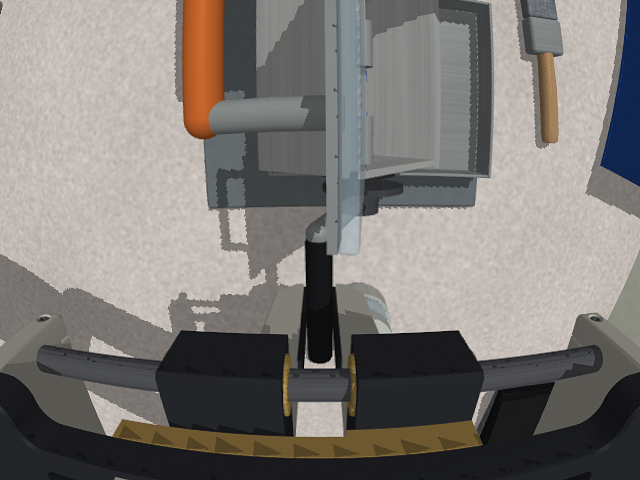

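Request:
play_rows(plan=[{"slide":[0.34,0.1,0.14],"roll":0,"fingers":-1},{"slide":[0.36,0.11,0.08],"roll":0,"fingers":-1},{"slide":[0.37,0.11,0.02],"roll":0,"fingers":-1},{"slide":[0,0,0],"roll":0,"fingers":-1}])

```text
t: 16.45
tool_pos: [0.6107, -0.0485, 0.1999]
orientation: [0.998, 1.328, -0.996]
force: [-1.7, -1.2, 3.5]
opening: 0.0124
```

Request:
play_rows(plan=[{"slide":[0.36,0.11,-0.06],"roll":0,"fingers":-1},{"slide":[0.35,0.1,-0.12],"roll":0,"fingers":-1},{"slide":[0.32,0.09,-0.18],"roll":0,"fingers":-1},{"slide":[0,0,0],"roll":0,"fingers":-1}])

```text
t: 16.95
tool_pos: [0.6415, -0.0395, 0.1882]
orientation: [0.998, 1.329, -0.996]
force: [2.8, -0.8, -0.6]
opening: 0.0125
```

Request:
play_rows(plan=[{"slide":[0.3,0.09,-0.21],"roll":0,"fingers":-1},{"slide":[0.26,0.08,-0.26],"roll":0,"fingers":-1},{"slide":[0,0,0],"roll":0,"fingers":-1}])

```text
t: 17.32
tool_pos: [0.6583, -0.0342, 0.1728]
orientation: [0.998, 1.329, -0.996]
force: [4.5, -1.2, -2.9]
opening: 0.012
```

Request:
play_rows(plan=[{"slide":[0.19,0.05,-0.31],"roll":0,"fingers":-1},{"slide":[0.15,0.04,-0.33],"roll":0,"fingers":-1},{"slide":[0,0,0],"roll":0,"fingers":-1}])

```text
t: 17.7
tool_pos: [0.6682, -0.0312, 0.1529]
orientation: [0.998, 1.33, -0.996]
force: [5.1, -0.4, -2.0]
opening: 0.0125
```

Run:
```python
from geo import *; from look import snap
s,M=st(); snap('wrist','w13'); snap('top','top13')
import cv2
a=cv2.imread('pics/top13.png')[190:360,150:410]
cv2.imwrite('pics/topc13.png',cv2.resize(a,None,fx=3,fy=3,interpolation=cv2.INTER_CUBIC))
```

```text
t 17.7 pos [ 0.6682 -0.0312  0.1529] jaw 16.3 F [ 5.1 -0.4 -2. ] op 0.0125
```

View pics/w13.png

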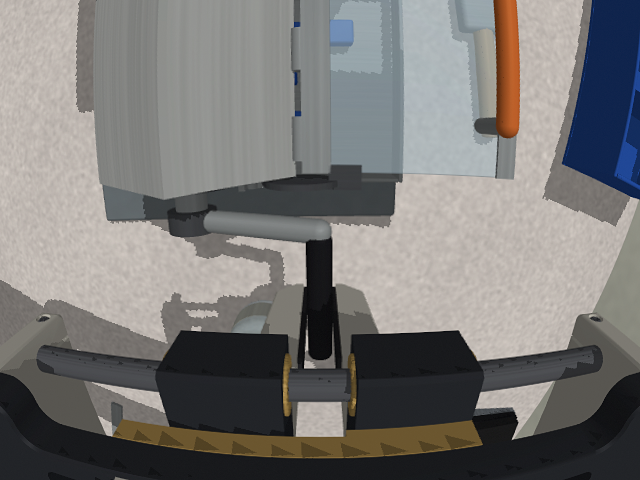

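View pics/topc13.png

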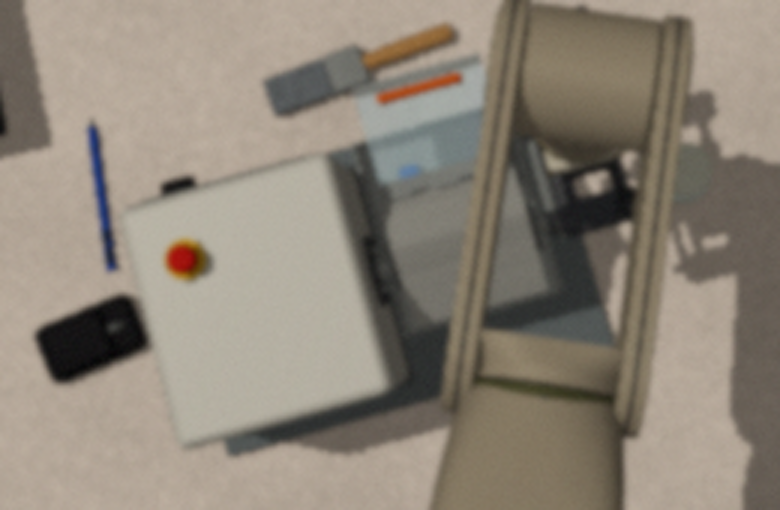

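Request:
play_rows(plan=[{"slide":[0.04,0.01,-0.12],"roll":0,"fingers":-1},{"slide":[0,0,0],"roll":0,"fingers":-1},{"slide":[0,0,0],"roll":0,"fingers":-1},{"slide":[0,0,0],"roll":0,"fingers":-1},{"slide":[0,0,0],"roll":0,"fingers":-1},{"slide":[0,0,0],"roll":0,"fingers":-1}])

```text
t: 18.55
tool_pos: [0.669, -0.0311, 0.1504]
orientation: [0.998, 1.33, -0.996]
force: [5.1, 2.0, -2.3]
opening: 0.0123
```

Run:
```python
from geo import *; from look import snap
s,M=st(); snap('wrist','w14'); im=snap('side','s14')
import cv2
for c in ['side','top','wrist']:
  if c=='top': snap('top','t14')
  for i in range(1): print(c,[(np.round(r['extent']),round(r['p'],2)) for r in robot.boxes_of(c,'plug0_c')])
a=cv2.imread('pics/s14.png')[200:420,200:400]
cv2.imwrite('pics/s14c.png',cv2.resize(a,None,fx=2.7,fy=2.7,interpolation=cv2.INTER_CUBIC))
```

```text
t 18.55 pos [ 0.669  -0.0311  0.1504] jaw 16.3 F [ 5.1  2.  -2.3] op 0.0123
side []
top []
wrist []
```

View pics/s14c.png

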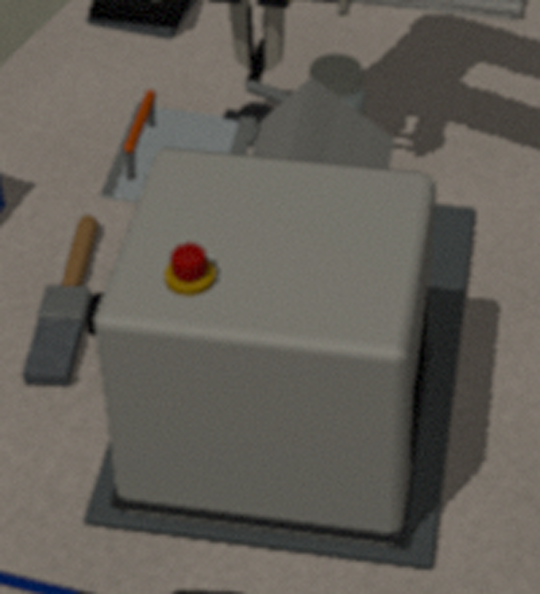

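View pics/w14.png

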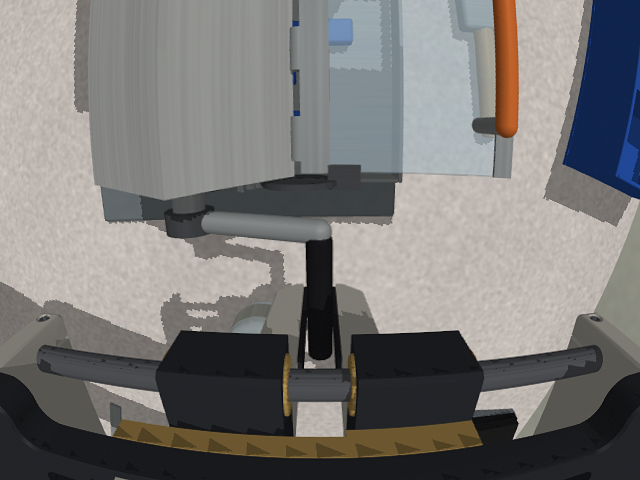

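Request:
play_rows(plan=[{"slide":[0.03,0.01,-0.12],"roll":0,"fingers":-1},{"slide":[0.0,0.0,-0.1],"roll":0,"fingers":-1},{"slide":[0,0,0],"roll":0,"fingers":-1},{"slide":[0,0,0],"roll":0,"fingers":-1},{"slide":[0,0,0],"roll":0,"fingers":-1}])

```text
t: 19.48
tool_pos: [0.6694, -0.0321, 0.1465]
orientation: [0.997, 1.329, -0.998]
force: [-5.9, -1.4, 13.5]
opening: 0.0126
```

Run:
```python
from geo import *
from scipy.optimize import least_squares
P=np.array([[.5435,.164],[.5587,.1813],[.5781,.1938],[.6107,.1999],[.6415,.1882],[.6583,.1728],[.6682,.1529],[.669,.1504]])
X=P.copy();X[:,0]/=.959
r=least_squares(lambda c:np.hypot(*(X-c[:2]).T)-c[2],[.603/.959,.125,.075]); c=r.x; print(c,r.fun.round(4), 'cx world',c[0]*.959)
ang=np.degrees(np.arctan2(X[:,0]-c[0],X[:,1]-c[1])); print(ang.round(1))
cur=np.array([.6694,-.0321,.1455]); a=ang[-1]
for t in np.r_[np.linspace(65,-68,14),-71]:
    t=np.radians(t); n=np.array([(c[0]+c[2]*np.sin(t))*.959,0,c[1]+c[2]*np.cos(t)]); n[1]=-.0321+(n[0]-.6694)*.283/.959
    print(round(np.degrees(t)),((n-cur)/.03).round(2),n.round(4)); cur=n
```

```text
[0.62969968 0.12790428 0.07183697] [ 0.0007 -0.0006 -0.0007  0.0005  0.0001  0.0005 -0.0003 -0.0003] cx world 0.6038819893998973
[-60.2 -41.4 -22.2   5.6  33.   51.6  69.6  71.7]
65 [-0.1  -0.03  0.43] [ 0.6663 -0.033   0.1583]
55 [-0.21 -0.06  0.37] [ 0.6602 -0.0348  0.1693]
45 [-0.27 -0.08  0.33] [ 0.6522 -0.0372  0.1791]
34 [-0.32 -0.09  0.27] [ 0.6427 -0.04    0.1872]
24 [-0.36 -0.11  0.21] [ 0.632  -0.0431  0.1935]
14 [-0.39 -0.11  0.14] [ 0.6204 -0.0466  0.1977]
4 [-0.4  -0.12  0.06] [ 0.6082 -0.0502  0.1996]
-7 [-0.41 -0.12 -0.01] [ 0.5959 -0.0538  0.1993]
-17 [-0.4  -0.12 -0.09] [ 0.5839 -0.0573  0.1967]
-27 [-0.38 -0.11 -0.16] [ 0.5725 -0.0607  0.1919]
-37 [-0.35 -0.1  -0.23] [ 0.5621 -0.0638  0.185 ]
-48 [-0.3  -0.09 -0.29] [ 0.5531 -0.0664  0.1764]
-58 [-0.25 -0.07 -0.34] [ 0.5456 -0.0686  0.1662]
-68 [-0.19 -0.06 -0.38] [ 0.54   -0.0703  0.1548]
-71 [-0.04 -0.01 -0.12] [ 0.5387 -0.0707  0.1513]
```

Request:
play_rows(plan=[{"slide":[-0.1,-0.03,0.43],"roll":0,"fingers":-1},{"slide":[-0.21,-0.06,0.37],"roll":0,"fingers":-1},{"slide":[-0.27,-0.08,0.33],"roll":0,"fingers":-1},{"slide":[0,0,0],"roll":0,"fingers":-1}])

```text
t: 19.98
tool_pos: [0.6515, -0.0374, 0.1785]
orientation: [0.997, 1.33, -0.999]
force: [-1.2, -3.8, 1.2]
opening: 0.0126
```

Request:
play_rows(plan=[{"slide":[-0.32,-0.09,0.27],"roll":0,"fingers":-1},{"slide":[-0.36,-0.11,0.21],"roll":0,"fingers":-1},{"slide":[-0.39,-0.11,0.14],"roll":0,"fingers":-1},{"slide":[0,0,0],"roll":0,"fingers":-1}])

```text
t: 20.48
tool_pos: [0.6214, -0.0465, 0.1994]
orientation: [0.998, 1.325, -0.996]
force: [1.5, -4.7, 10.3]
opening: 0.0121
```

Run:
```python
from geo import *; from look import snap
s,M=st(); snap('wrist','w15')
```

```text
t 20.48 pos [ 0.6214 -0.0465  0.1994] jaw 16.25 F [ 1.5 -4.7 10.3] op 0.0121
```

View pics/w15.png

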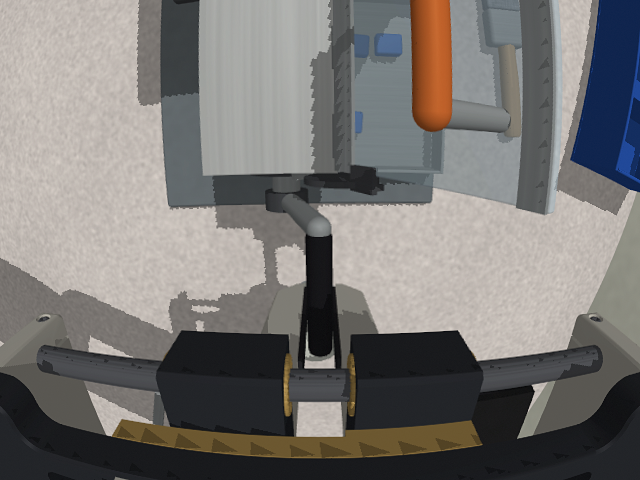

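Request:
play_rows(plan=[{"slide":[-0.4,-0.12,0.1],"roll":0,"fingers":-1},{"slide":[-0.41,-0.12,-0.01],"roll":0,"fingers":-1},{"slide":[-0.4,-0.12,-0.09],"roll":0,"fingers":-1},{"slide":[0,0,0],"roll":0,"fingers":-1}])

```text
t: 21.02
tool_pos: [0.585, -0.0571, 0.2003]
orientation: [0.998, 1.325, -0.995]
force: [-3.6, -3.8, 18.4]
opening: 0.0123
```

Run:
```python
from geo import *; from look import snap
s,M=st(); snap('wrist','w16')
```

```text
t 21.02 pos [ 0.585  -0.0571  0.2003] jaw 16.27 F [-3.6 -3.8 18.4] op 0.0123
```

View pics/w16.png

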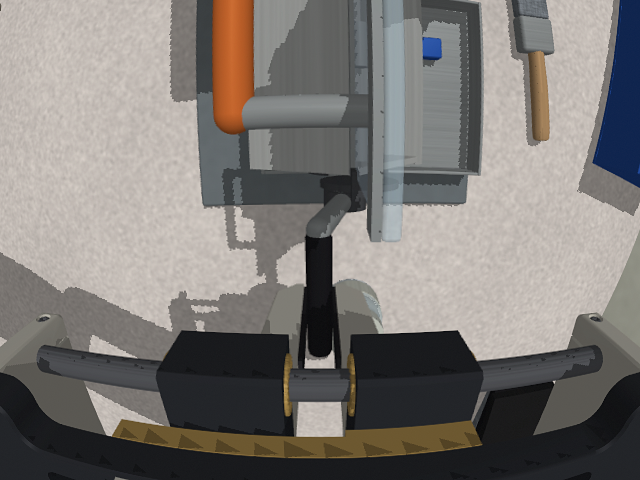

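Request:
play_rows(plan=[{"slide":[-0.39,-0.11,-0.08],"roll":0,"fingers":-1},{"slide":[-0.36,-0.1,-0.2],"roll":0,"fingers":-1},{"slide":[0,0,0],"roll":0,"fingers":-1}])

```text
t: 21.45
tool_pos: [0.5606, -0.0632, 0.1887]
orientation: [0.997, 1.33, -0.998]
force: [-2.3, -3.6, 5.8]
opening: 0.0122
```

Request:
play_rows(plan=[{"slide":[-0.32,-0.09,-0.26],"roll":0,"fingers":-1},{"slide":[-0.27,-0.08,-0.31],"roll":0,"fingers":-1},{"slide":[0,0,0],"roll":0,"fingers":-1}])

```text
t: 21.82
tool_pos: [0.5425, -0.068, 0.1697]
orientation: [0.997, 1.332, -0.999]
force: [4.1, -3.0, -5.9]
opening: 0.0125
```

Request:
play_rows(plan=[{"slide":[-0.16,-0.05,-0.32],"roll":0,"fingers":-1},{"slide":[-0.1,-0.03,-0.3],"roll":0,"fingers":-1},{"slide":[0,0,0],"roll":0,"fingers":-1}])

```text
t: 22.2
tool_pos: [0.5338, -0.0705, 0.1509]
orientation: [0.996, 1.334, -1.0]
force: [-2.8, -5.2, -2.9]
opening: 0.0123
```

Run:
```python
from geo import *; from look import snap
s,M=st(); snap('wrist','w17')
```

```text
t 22.2 pos [ 0.5338 -0.0705  0.1509] jaw 16.27 F [-2.8 -5.2 -2.9] op 0.0123
```

View pics/w17.png

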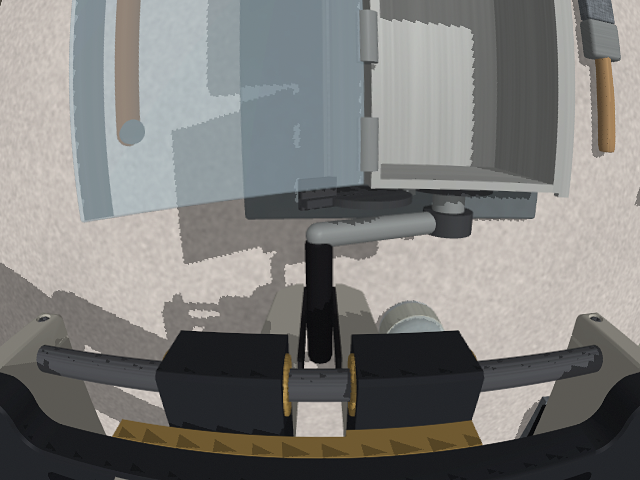

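Request:
play_rows(plan=[{"slide":[-0.04,-0.01,-0.15],"roll":0,"fingers":-1},{"slide":[-0.03,-0.01,-0.13],"roll":0,"fingers":-1},{"slide":[0,0,0],"roll":0,"fingers":-1}])

```text
t: 22.62
tool_pos: [0.5338, -0.0711, 0.1457]
orientation: [0.997, 1.33, -0.998]
force: [-4.5, -2.8, 12.2]
opening: 0.0129
```

Request:
play_rows(plan=[{"slide":[0,0,0.05],"roll":0,"fingers":-0.1},{"slide":[0,0,0],"roll":0,"fingers":-0.1},{"slide":[0,0,0],"roll":0,"fingers":-0.1},{"slide":[0,0,0.5],"roll":0,"fingers":-0.1},{"slide":[0,0,0.9],"roll":0,"fingers":-0.1},{"slide":[0,0,0.9],"roll":0,"fingers":-0.1},{"slide":[0,0,0.9],"roll":0,"fingers":-0.1},{"slide":[0,0,0.9],"roll":0,"fingers":-0.1},{"slide":[0,0,0.9],"roll":0,"fingers":-0.1},{"slide":[0,0,0.9],"roll":0,"fingers":-0.1},{"slide":[0.4,0,0.9],"roll":0,"fingers":-0.1},{"slide":[0.9,0.4,0.3],"roll":0,"fingers":-0.1},{"slide":[0.9,0.4,0],"roll":0,"fingers":-0.1},{"slide":[0.9,0.4,0],"roll":0,"fingers":-0.1},{"slide":[0,0,0],"roll":0,"fingers":-0.1}])

```text
t: 24.5
tool_pos: [0.6274, -0.0339, 0.3585]
orientation: [0.996, 1.332, -0.997]
force: [-0.1, -0.5, 0.2]
opening: 0.0416
```

Run:
```python
from geo import *; from look import snap
s,M=st(); snap('wrist','w18')
for t in ['plug0_c','pan','tip_handle','lid_handle']:
  print(t,[(np.round(r['point']),round(r['p'],2),wz(s,M,r['point'],dict(plug0_c=.025,pan=.012,tip_handle=.153,lid_handle=.18)[t]).round(3)) for r in robot.mark_of('wrist',t)])
p=[.5648,.067,.287]
for b in (0,.25):
 print('tip',b,np.round(wproj(s,M,T(p,(.075*np.sin(-1.222+b),-.122,.127+.075*np.cos(-1.222+b)))[0])))
for th in [2.17,2.36,2.5,2.6]:
  for x,y,z in ((90,0,36),(110,62,0),(110,-62,0)):
      X=T(p,((-50+x*np.cos(th)-z*np.sin(th))/1e3,y/1e3,.163+(x*np.sin(th)+z*np.cos(th))/1e3))[0]
      print(th,(x,y,z),np.round(wproj(s,M,X)))
```

```text
t 24.5 pos [ 0.6274 -0.0339  0.3585] jaw 16.36 F [-0.1 -0.5  0.2] op 0.0416
plug0_c []
pan []
tip_handle [(array([225., 217.]), 0.77, array([ 0.535, -0.068,  0.153]))]
lid_handle [(array([140., 105.]), 0.72, array([0.427, 0.028, 0.18 ]))]
tip 0 [222. 218.]
tip 0.25 [226. 222.]
2.17 (90, 0, 36) [134. 104.]
2.17 (110, 62, 0) [134.  25.]
2.17 (110, -62, 0) [137. 177.]
2.36 (90, 0, 36) [134. 106.]
2.36 (110, 62, 0) [124.  32.]
2.36 (110, -62, 0) [128. 176.]
2.5 (90, 0, 36) [136. 107.]
2.5 (110, 62, 0) [121.  36.]
2.5 (110, -62, 0) [125. 175.]
2.6 (90, 0, 36) [139. 107.]
2.6 (110, 62, 0) [120.  39.]
2.6 (110, -62, 0) [124. 174.]
```

View pics/w18.png

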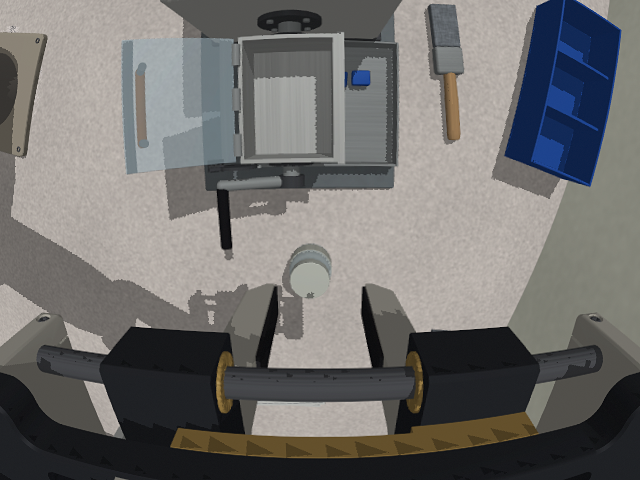

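Run:
```python
from geo import *; from look import snap
import cv2
snap('side','s19'); print([(np.round(r['point'],1),round(r['p'],2)) for r in robot.mark_of('side','tip_handle')])
a=[cv2.resize(cv2.imread(f'pics/{n}.png')[205:305,270:370],None,fx=4,fy=4,interpolation=cv2.INTER_CUBIC) for n in ('side0','s19')]
cv2.imwrite('pics/cmp.png',np.hstack(a))
```

```text
[(array([351. , 230.5]), 0.88)]
```

View pics/cmp.png

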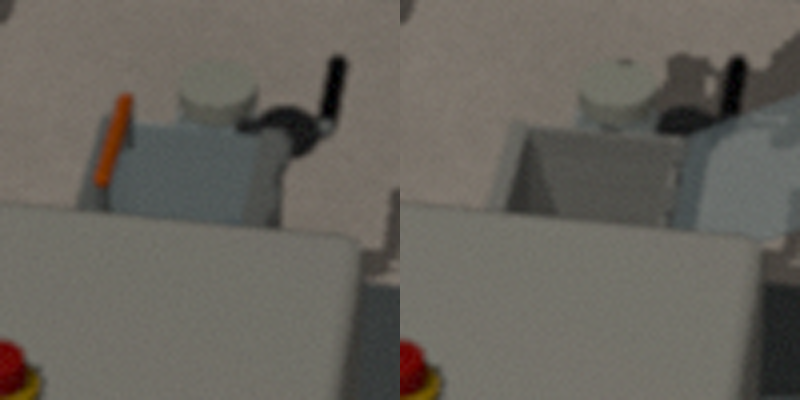

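Request:
play_rows(plan=[{"slide":[0.9,0.4,0],"roll":0,"fingers":-0.1},{"slide":[0.9,0.4,0],"roll":0,"fingers":-0.1},{"slide":[0.9,0.4,0],"roll":0,"fingers":-0.1},{"slide":[0.9,0.4,0],"roll":0,"fingers":-0.1},{"slide":[0.8,0.4,0],"roll":0,"fingers":-0.1},{"slide":[0.5,0.4,-0.5],"roll":0,"fingers":-0.1},{"slide":[0,0,-0.8],"roll":0,"fingers":-0.1},{"slide":[0,0,-0.9],"roll":0,"fingers":-0.1},{"slide":[0,0,-0.9],"roll":0,"fingers":-0.1},{"slide":[0,0,-0.9],"roll":0,"fingers":-0.1},{"slide":[0,0,-0.9],"roll":0,"fingers":-0.1},{"slide":[0,0,-0.9],"roll":0,"fingers":-0.1},{"slide":[0,0,0],"roll":0,"fingers":-0.1}])

```text
t: 26.48
tool_pos: [0.7716, 0.0369, 0.1814]
orientation: [0.995, 1.335, -1.001]
force: [-1.2, -0.5, 0.4]
opening: 0.0419
```

Run:
```python
from geo import *; from look import snap
s,M=st(); snap('wrist','w20')
print([(np.round(r['point']),round(r['p'],2)) for r in robot.mark_of('wrist','plug0_c')])
```

```text
t 26.48 pos [0.7716 0.0369 0.1814] jaw 16.26 F [-1.2 -0.5  0.4] op 0.0419
[(array([169., 168.]), 0.9)]
```

View pics/w20.png

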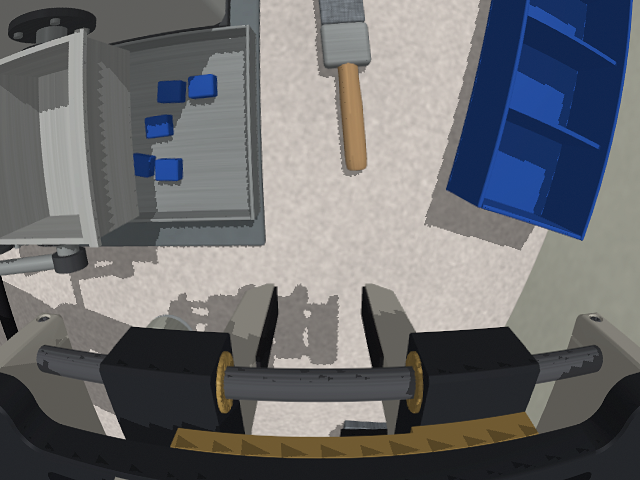

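Request:
play_rows(plan=[{"slide":[0,0,0.6],"roll":0,"fingers":-0.1},{"slide":[0,0,0.6],"roll":0,"fingers":-0.1},{"slide":[0,0,0],"roll":0,"fingers":-0.1},{"slide":[0,0,0],"roll":0,"fingers":-0.1}])

```text
t: 27.08
tool_pos: [0.7739, 0.0372, 0.2214]
orientation: [0.998, 1.329, -0.997]
force: [0.0, 0.4, -0.0]
opening: 0.0418
```

```bash
python3 -c "
from geo import *
st(); print(robot.close_job())"
```

```text
t 27.07 pos [0.7739 0.0372 0.2214] jaw 16.29 F [ 0.   0.4 -0. ] op 0.0418
the job is handed in; nothing more can be done
None
```

The job is done and handed in at about 27 s of the 64 s allowed. `close_job` reports no verdict, so I only have my own checks to go on.

**What I did**
- **Lid:** I swung it up by its orange bar to about 1.8 rad and let it lean on the catch. Then I pushed it over the crest from the inner face with shut fingers. The push read about 3 N at the one check during contact and zero after the lid snapped over.
- **Box:** I tipped it by the handle to its stop, held it there for about a second, then brought it back upright, let go and backed off.

**Last checks**
- **Plugs:** the wrist picture shows all five lying in the pan and the box empty. The detector found only one of them, so the count is from the picture by eye.
- **Box upright:** in the side view the handle is where it was at the start.
- **Lid:** the lid's edge corners fit a lid angle of roughly 2.5–2.6 rad better than the catch position. The bar mark was close but too coarse to settle it alone.
- **Robot:** the wrist force was near zero and nothing was being touched at hand-in.
- **Pan and bystanders:** I never touched them knowingly and nothing looked moved in the pictures, but I did not measure their positions.

The first tipping steps ran a few millimetres off the handle's arc and loaded the wrist with about 24 N. I corrected this on the way, well below the 120 N limit.

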